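Hang the electric screwdriver on the sprung balancer hook

TASK

Hang the electric screwdriver on the balancer: take the snap hook by its orange grip, pull it down against its spring to the screwdriver standing in its holder, and gently push the gate of the hook onto the wire bail until you feel the bail, now inside, meet the back of the hook. Then take off the side push, ease the hook up to the top of its travel without ever letting it fly or wrenching the screwdriver, and let go, so that the screwdriver hangs still, clear above its holder, with the gate shut. Leave the other things on the bench where they are.

Things in the scene. Friction and masses are not known exactly. Their poses are not given: they have to be found in the camera images.
- hook: Steel snap hook under the end of a white jointed balancer arm, one rigid part with the orange grip above. It can be moved sideways and swivelled freely and stays upright. Origin: on the swivel axis, centre of the 7 mm wire at the bottom of the bend; z up; x points out of the mouth (gate side). In this frame the spine's centre line is at x = -10 mm, the nose's at +10 mm, its top at z = 12.5 mm.
- hook_grip (a point): Centre of the orange grip, on the swivel axis 116 mm above the hook's origin, same axes as hook. The grip is 14 mm thick along x, 28 mm wide along y; its top is 23 mm above this point, the arm's end boss begins 35 mm below it. Grasp from above, fingers closing along the hook's x.
- lift (a joint): How far the hook is pulled down, m: 0 = top of its travel (hook origin 220 mm above the bench), 0.10 = lowest. The spring pulls it up with about 9 N at the top, rising to 12 N at the bottom; that also carries the screwdriver (2.5 to 5 N) to the top. Let go empty while down, the hook flies up.
- gate (a joint): Sprung gate, rad: 0 = shut, opens inwards only, to 1.0. It spans the mouth at hook x = 8.5 mm from the nose to its pivot at z = 42 mm. A bar pressed on it from outside at z = 16 to 28 mm swings it in with 1 to 3 N, is behind the nose after 10 mm and meets the spine, a firm stop, after 17 mm. When the hook then rises the bar slides off the gate into the bend and the gate springs shut over it.
- driver: Short grey electric screwdriver with a green ring, 45 mm thick, standing nose down in its holder, where it can rock a few mm. Origin at the tip of its bit, z up along its axis; its flat top cap is 118 mm above the origin and carries the wire bail to hang it by. More than 16 N between hook and screwdriver would damage the bail.
- bail_foot (a point): Midway between the bail's two pivots, 120 mm above the driver's origin, driver's axes. The bail is a stiff arch of 5 mm wire spanning along y (29 mm inside); its middle is 34 mm from this point. It leans up to 0.55 rad (18 mm) towards +x or -x; the lean is not measured: find the bow by touch or sight. The hook goes through along x, from either side. In the bend of the hook the bow sits 6 mm above the hook's origin.
- post: Fixed grey balancer post bolted to the bench by a 90 mm square plate; origin at the centre of its underside. The arm's links are 150 and 130 mm from joint to joint, its elbow bends to the left; the hook reaches from about 80 to 270 mm from the post's axis.
- holder: Fixed round aluminium holder on a dark foot, 50 mm tall, 51 mm outside, foot 84 mm across; origin at the centre of its underside on the bench. The driver's nose (36 mm thick) stands 45 mm deep in its straight bore with 1 mm to spare all round, the driver's origin 5 mm above the holder's. The nose jams in the bore if it is drawn up while pushed sideways.
- tin: Bystander: small round red tin, 56 mm across, 35 mm tall; origin under its centre.
- dye: Bystander: brown dye bottle, 34 mm across, 78 mm tall; origin under its centre.
- wax: Bystander: yellow beeswax puck, 39 mm across, 13 mm tall; origin under its centre.
- reel: Bystander: reel of beige thread, 34 mm across, 45 mm tall, standing in the black parts tray; origin under its centre.
Mind the look-alikes: they are no part of the job. What is shaped like the holder but turquoise or yellow is not meant.

How it is judged:
By the outcome, as a careful person would: the job done as asked, in the order asked, and still so for the second after the job is handed in, with the robot touching nothing.
It also fails if it takes over 56 s, if anything falls off the work surface, if the arm or the gripper's body presses on something with over 40 N, if the wrist force passes 120 N, or if a joint passes its speed limit or range.

ROBOT

A 6-joint arm with a two-finger parallel gripper is mounted at the origin on a cart in front of the work surface, level with it; the furniture and walls round the work are solid. World frame = base frame: x ahead of the robot, y to its left, z up, the work surface at z = 0. Lengths are in mm, angles in degrees, forces in N, time in s.
With the tool pointing down it reaches from about 350 to 800 mm from the base axis. Payload 7.3 kg.
Tool frame: the origin (TCP) lies midway between the tips of the shut fingers; the grasp point (between the pads) lies 19 mm behind it; z points along the fingers, y is the line along which they close (so a half turn about z gives the same grasp; the last joint's range is limited). The gripper opens to 85 mm and grips with 20 to 120 N. Pads are 22 mm wide; open, the fingers measure 114 mm over their backs; the gripper's body (76 mm by 85 mm) begins 54 mm behind the grasp point. The pads swing forward as they close: fully open they stand 13 mm farther back than shut.
Start: joints at [-80.615, 19.595, 87.324, -0, 73.075, -8.365], TCP at [160.078, -500.019, 231.322] pointing down, gripper open.
Joint ranges: [-145.02, 145.02], [-44.19, 115.74], [2.07, 154.8], [-57.11, 237.11], [16.16, 152.29], [-177.93, 177.93]. Speed limits (degrees/s): [147.25, 147.25, 180, 180, 180, 180].

INTERFACE

Orientations are given as [roll, pitch, yaw] about the fixed x, y, z axes, in that order (R = Rz(yaw) Ry(pitch) Rx(roll)).
In Python, from station import arm gives the robot as it stands. The module is installed in compiled form; this text tells all that it offers.
- The arm moves only by the tool play_rows, never from a script. Its argument "steps" is a list that holds one entry, the list of rows, each a list of 7 numbers: the turn, a rotation vector about the tool's x, y, z in degrees, then the shift along the tool's x, y, z in m, then the opening, from 0 (shut) to 1 (fully open). A call has 1 to 12 rows; each row is the pose to reach, as a shift and turn from the pose commanded when the call began, along the tool's axes at that moment; what a row does not reach only later rows make up. A row lasts 1/12 s, in which the tool goes at most 41.7 mm and 7.16 degrees, less where a joint would pass 70% of its speed; a pose out of reach is approached as far as the arm can. A call with a gripper value outside its range is refused whole. The fingers move at their own pace and stop on an object; the grip force is fixed at half the most. Time passes only in rows, so rows that repeat a pose let the fingers close. It gives the time, the measured TCP pose, the force, the opening and the grip force at its end, in the units of the state.
- arm.read_state(): the state, without advancing time (a new reading comes with each control period).
- arm.camera(name): name is "side" or "top" or "wrist"; returns a dict with "pixels" (480x640x3 uint8, red, green, blue), "fx", "fy", "cx", "cy" (pixels), "R" (3x3) and "t" (3): a world point X has camera coordinates R X + t. Camera axes: x right, y down, z forward; pixel columns grow to the right and rows downward; lengths in mm; the calibration is good to about 2 mm. A picture is of the moment at which its call begins. There is no depth.
- arm.sign_off(): hands the job in; it is judged then, once.
The state is a dict: "t": time; "q": joint angles; "qd": joint speeds; "tau": joint torques, N m; "eef_pos": TCP position; "tcp_rot": TCP orientation; "ft_force": force on the tool from outside, world axes, zero at the start; "torque": the same for the moment, N m; "gripper_width": opening from 0.0 (shut) to 1.0 (fully open); "grip_force": force on a finger pad.
Only numpy, scipy, OpenCV 4.12 (cv2) and the standard library are available. Lean on these libraries where they do the work, as an engineer would, in place of code of your own. Each camera call takes 0.05 s, during which the arm holds its last target. There are 200 camera calls.

## Working session

There is one attempt and no reset: what is moved stays moved. The work goes in short steps, Python scripts to look and compute and a tool call to move; the robot and the scene stay as the last step left them, time stands still between calls to the robot, and variables do not carry over. Pictures are saved under pics/ and viewed, at most 10 in all, crops included, and the job is handed in when it is done.

Besides the shell and the picture viewer there is one more tool, called after "Emit:" by a JSON object that holds its "method" and its "body". play_rows: Moves the arm, as the interface text tells. Its arguments: {"type":"object","properties":{"steps":{"type":"array","items":{"type":"array","items":{"type":"array","items":{"type":"number"}}}}},"required":["steps"]}

```bash
mkdir -p pics; cat > h.py <<'E'
import numpy as np,cv2
from station import arm
def snap(n,f):
    c=arm.camera(n); cv2.imwrite('pics/'+f+'.png',c['pixels'][:,:,::-1]); np.savez('pics/'+f+'.npz',**c); return c
def load(f): return dict(np.load('pics/'+f+'.npz'))
def ray(c,u,v):
    R=c['R'];d=R.T@np.array([(u-c['cx'])/c['fx'],(v-c['cy'])/c['fy'],1.]);return -R.T@c['t'],d/np.linalg.norm(d)
def onz(c,u,v,z):
    o,d=ray(c,u,v);return o+d*(z-o[2])/d[2]
def two(c1,p1,c2,p2):
    o,d=ray(c1,*p1);p,e=ray(c2,*p2);s=np.linalg.lstsq(np.c_[d,-e],p-o,rcond=None)[0]
    a=o+d*s[0];b=p+e*s[1];return (a+b)/2,np.linalg.norm(a-b)
def proj(c,X):
    k=c['R']@np.asarray(X,float)+c['t'];return np.array([c['fx']*k[0]/k[2]+c['cx'],c['fy']*k[1]/k[2]+c['cy']])
E
python3 - <<'E'
from h import *
for n in('side','top'):
    c=snap(n,n+'0');print(n,c['fx'],c['cx'],c['cy'],-c['R'].T@c['t'],c['R'][2])
s=arm.read_state();print(s['eef_pos'],s['tcp_rot'],s['ft_force'],s['t'])
E
```

```text
side 477.6752202908484 322.4588061242229 239.52988646561766 [ 308.68872013 -777.39776465  710.70463948] [ 0.27057159  0.7528227  -0.60004083]
top 443.6080034328627 317.5677962166336 240.5936851970796 [ 342.1186293   -87.66813278 1122.48016863] [ 0.19424352  0.00099219 -0.98095284]
[ 160.03074183 -499.6550834   230.6952748 ] [-1.79923605e+02 -1.22817669e-02  1.77486926e+01] [ 0.13547747  0.34097709 -0.8381991 ] 0.1
```

View pics/side0.png

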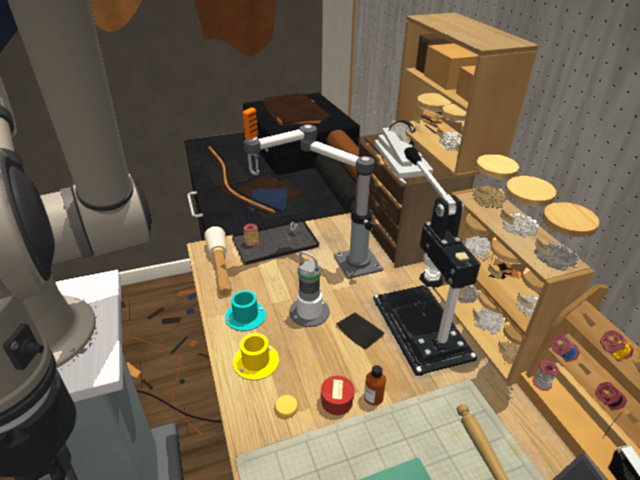

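View pics/top0.png

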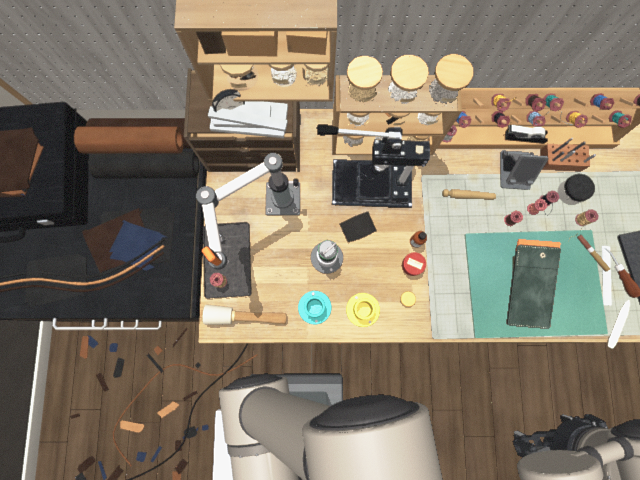

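Candidates: the driver's holder is grey (side 309,300; top 326,257), not the turquoise (245,310) or yellow (256,355) ones. The hook with the orange grip is at side (250,123), top (211,256). Other orange things are the hammer handle and cord. Check with one close crop.

```bash
python3 - <<'E'
from h import *
s=load('side0');t=load('top0')
a=cv2.resize(s['pixels'][95:195,225:325],(400,400),interpolation=cv2.INTER_CUBIC)
b=cv2.resize(s['pixels'][240:340,260:360],(400,400),interpolation=cv2.INTER_CUBIC)
a2=cv2.resize(t['pixels'][235:285,190:290],(400,200),interpolation=cv2.INTER_CUBIC)
b2=cv2.resize(t['pixels'][225:275,285:385],(400,200),interpolation=cv2.INTER_CUBIC)
cv2.imwrite('pics/crop0.png',np.vstack([np.hstack([a,b]),np.hstack([a2,b2])])[:,:,::-1])
def orange(c):
    h=cv2.cvtColor(c['pixels'],cv2.COLOR_RGB2HSV);return cv2.inRange(h,(5,180,140),(18,255,255))
for c,(x0,x1,y0,y1) in((s,(235,270,100,145)),(t,(195,230,240,270))):
    m=orange(c)[y0:y1,x0:x1];p=np.argwhere(m)[:,::-1]+[x0,y0]
    print(len(p),p.mean(0),p.min(0),p.max(0),cv2.minAreaRect(p.astype(np.float32)));
    if c is s: ps=p.mean(0)
    else: pt=p.mean(0)
print(two(s,ps,t,pt))
print(onz(s,358,264,0),onz(t,283,200,0))
print('driver', onz(t,326,257,25),onz(s,309,308,0))
E
```

```text
230 [248.40434783 121.79565217] [243 107] [256 138] ((249.5913848876953, 122.55345153808594), (30.887784957885742, 12.39034652709961), 86.633544921875)
3 [210.66666667 254.        ] [210 250] [211 261] ((210.9508514404297, 255.4590606689453), (11.045360565185547, 0.9053574204444885), 84.80557250976562)
(array([471.50305811, 106.49956032, 332.14977076]), np.float64(5.763649094710131))
[676.2993296   -1.24434115   0.        ] [673.33283603   4.05678027   0.        ]
driver [ 517.51248737 -107.57931994   25.        ] [ 524.23949714 -101.03349984    0.        ]
```

View pics/crop0.png

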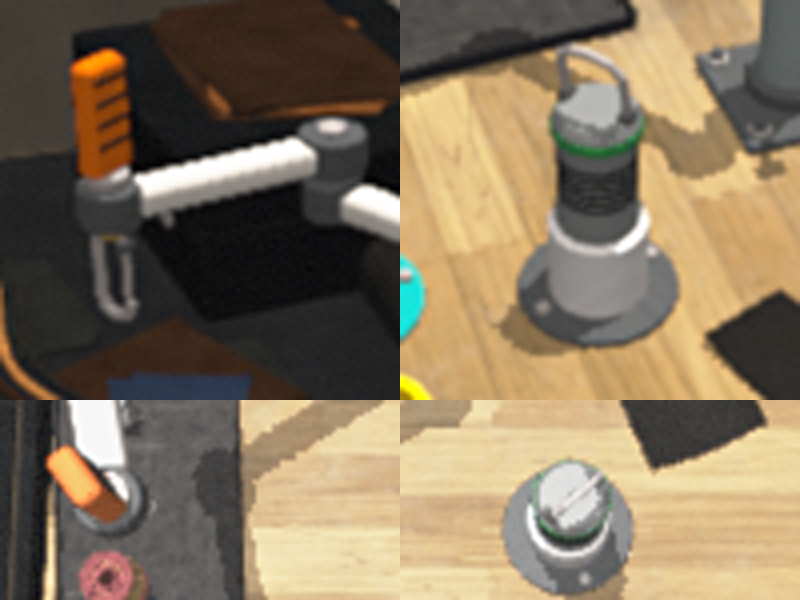

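The crop shows the grip's top face centred at about top (209,254), with the long side near 35° in the world and the mouth towards -55°. The driver sits in the grey holder, with its bail spanning near -54°. Moving to a viewing waypoint.

Emit:
{"method": "play_rows", "body": {"steps": [[[0,0,-17,0.37,-0.238,-0.21,1],[0,0,-17,0.37,-0.238,-0.21,1],[0,0,-17,0.37,-0.238,-0.21,1],[0,0,-17,0.37,-0.238,-0.21,1],[0,0,-17,0.37,-0.238,-0.21,1],[0,0,-17,0.37,-0.238,-0.21,1],[0,0,-17,0.37,-0.238,-0.21,1],[0,0,-17,0.37,-0.238,-0.21,1],[0,0,-17,0.37,-0.238,-0.21,1],[0,0,-17,0.37,-0.238,-0.21,1],[0,0,-17,0.37,-0.238,-0.21,1],[0,0,-17,0.37,-0.238,-0.21,1]]]}}

```text
t: 1.1
eef_pos: [441.3, -157.9, 442.7]
tcp_rot: [179.9, -0.1, 34.9]
ft_force: [0.3, 0.6, 0.3]
gripper_width: 0.999
grip_force: 0.0
```

```bash
python3 - <<'E'
from h import *
c=snap('wrist','w1');print(c['fx'],c['cx'],c['cy'],-c['R'].T@c['t'],c['R'])
s=arm.read_state();print(s['eef_pos'],s['tcp_rot'],s['ft_force'],s['t'],s['gripper_width'])
E
```

```text
385.743068648964 312.515768155841 244.32480815879202 [ 494.84772496 -120.42313387  585.14299272] [[ 0.57058468 -0.8212364   0.00197387]
 [-0.79312059 -0.55042343  0.26075617]
 [-0.21305599 -0.15034899 -0.96540267]]
[ 443.37759574 -155.77488066  444.35479194] [179.84318083  -0.26671183  35.00944014] [-0.32401451  4.12624676  0.57148208] 1.15 1.0023054300598193
```

View pics/w1.png

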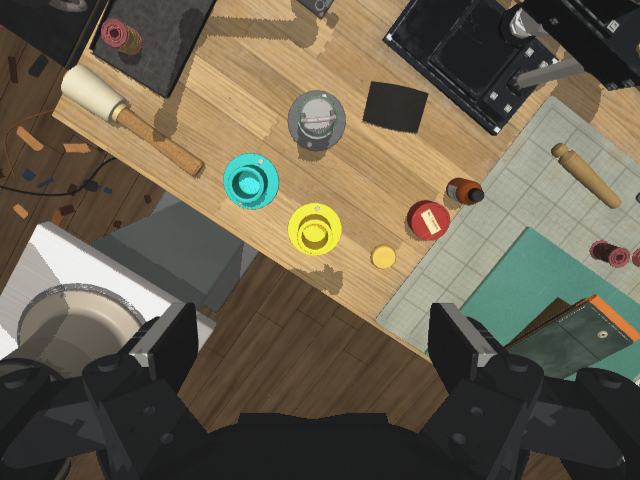

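The wrist view shows the bail at about (318,121), horizontal in the picture, so the driver's x is near 35° or 215°. Next, an enlarged crop of the bail in all three views to get the bow.

```bash
python3 - <<'E'
from h import *
s=load('side0');t=load('top0');w=load('w1')
def cr(c,x,y,W,H,k): return cv2.resize(c['pixels'][y:y+H,x:x+W],None,fx=k,fy=k,interpolation=cv2.INTER_CUBIC)
A=cr(w,283,87,70,70,8)[:,:]; B=cr(s,290,245,40,48,6); C=cr(t,306,230,40,45,6)
B=cv2.resize(B,(240,288));C=cv2.resize(C,(240,270))
cv2.imwrite('pics/crop1.png',np.hstack([A,np.vstack([B,C,np.zeros((2,240,3),np.uint8)])])[:,:,::-1])
print('foot',onz(w,317,121,4))
for z in(123,154,159):print(onz(w,318,120,z).round(1),proj(s,onz(w,318,120,z)).round(1),proj(t,onz(w,318,120,z)).round(1))
E
```

```text
foot [ 520.97132546 -111.51353097    4.        ]
[ 517.2 -113.7  123. ] [307.2 267.2] [329.4 250.4]
[ 515.7 -114.1  154. ] [306.4 254.8] [329.9 248.6]
[ 515.4 -114.2  159. ] [306.2 252.7] [330.  248.3]
```

View pics/crop1.png

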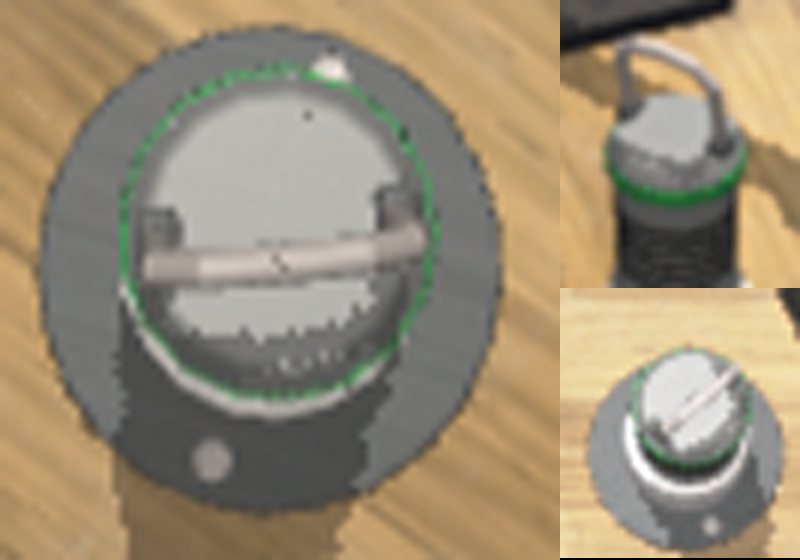

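```bash
python3 - <<'E'
from h import *
s=load('side0');t=load('top0');w=load('w1')
f1=onz(w,303,113.9,125);f2=onz(w,332.4,112,125);print('feet',f1,f2,np.degrees(np.arctan2(*(f2-f1)[1::-1])),np.linalg.norm(f2-f1))
m=(f1+f2)/2
print('hold',onz(w,316.75,120.75,3))
b1=onz(w,301.7,120.5,150);b2=onz(w,336.1,116.6,150);print('bowang',np.degrees(np.arctan2(*(b2-b1)[1::-1])))
for z in(154,157,159):
  b=onz(w,318.6,119.5,z);print(z,b,b-m,np.linalg.norm(b-m))
print(two(s,(308,253.7),w,(318.6,119.5)))
# ring: green mask centroid in wrist, z~110
h=cv2.cvtColor(w['pixels'],cv2.COLOR_RGB2HSV);mk=cv2.inRange(h,(45,100,40),(80,255,255));mk[:, :283]=0;mk[:,353:]=0;mk[:87]=0;mk[157:]=0
p=np.argwhere(mk)[:,::-1].astype(np.float32);e=cv2.fitEllipse(p);print(e,onz(w,*e[0],110))
# top view grip: top face at z359
print('grip',onz(t,209,254,359))
c=lambda x,y:onz(t,190+x/4,235+(y-400)/4,359)
print([c(*q).round() for q in((70,447),(100,490),(85,507),(48,460))])
E
```

```text
feet [512.76793088 -95.95976118 125.        ] [ 533.42490295 -122.10945642  125.        ] -51.693000977792096 33.324421318898544
hold [ 521.09207393 -111.0062733     3.        ]
bowang -49.040455184316
154 [ 516.44864578 -114.33949019  154.        ] [-6.64777113 -5.30488139 29.        ] 30.221426631267132
157 [ 516.29834121 -114.3818217   157.        ] [-6.7980757 -5.3472129 32.       ] 33.14825061795691
159 [ 516.19813816 -114.4100427   159.        ] [-6.89827875 -5.3754339  34.        ] 35.10671644174614
(array([ 517.46908877, -114.68968636,  156.41357971]), np.float64(2.366339367065405))
((317.1954040527344, 115.72589874267578), (38.73974609375, 40.393943786621094), 179.78282165527344) [ 521.16089415 -109.95310972  110.        ]
grip [469.91540269 102.57004578 359.        ]
[array([483., 106., 359.]), array([464.,  92., 359.]), array([456.,  98., 359.]), array([477., 115., 359.])]
```

Bow at about (516.5,-114.4,157), leaning about 8.6 mm towards the robot side; driver x is near 39°. Moving above the hook grip.

Emit:
{"method": "play_rows", "body": {"steps": [[[0,0,0,0.173,-0.2,0,1],[0,0,0,0.173,-0.2,0,1],[0,0,0,0.173,-0.2,0,1],[0,0,0,0.173,-0.2,0,1],[0,0,0,0.173,-0.2,0,1],[0,0,0,0.173,-0.2,0,1],[0,0,0,0.173,-0.2,0,1],[0,0,0,0.173,-0.2,0,1],[0,0,0,0.173,-0.2,0,1],[0,0,0,0.173,-0.2,0,1]]]}}

```text
t: 1.98
eef_pos: [468.0, 101.5, 441.0]
tcp_rot: [180.0, 0.0, 34.7]
ft_force: [0.4, -0.0, 0.3]
gripper_width: 0.998
grip_force: 0.0
```

```bash
python3 - <<'E'
from h import *
c=snap('wrist','w2')
s=arm.read_state();print(s['eef_pos'],s['tcp_rot'],s['ft_force'],s['t'])
h=cv2.cvtColor(c['pixels'],cv2.COLOR_RGB2HSV);m=cv2.inRange(h,(5,180,120),(18,255,255))
n,l,st,ce=cv2.connectedComponentsWithStats(m)
for i in range(1,n):
    if st[i,4]>150: print(st[i],ce[i],cv2.minAreaRect(np.argwhere(l==i)[:,::-1].astype(np.float32)))
print('tcp',proj(c,s['eef_pos']))
cv2.imwrite('pics/w2c.png',c['pixels'][100:480,120:520,::-1])
E
```

```text
[468.03824916 101.237425   441.12836497] [1.79987333e+02 3.52166398e-02 3.46643925e+01] [-0.45658942 -0.03571853 -0.05700999] 2.0333
[ 299  209   24   58 1198] [310.59015025 238.25792988] ((310.358642578125, 237.53053283691406), (57.41114044189453, 22.26049041748047), 87.27368927001953)
[583 295  20  20 195] [590.71794872 302.3025641 ] ((590.5618286132812, 302.8988952636719), (13.991972923278809, 20.775959014892578), 57.9946174621582)
tcp [313.10419013 309.72661995]
```

View pics/w2c.png

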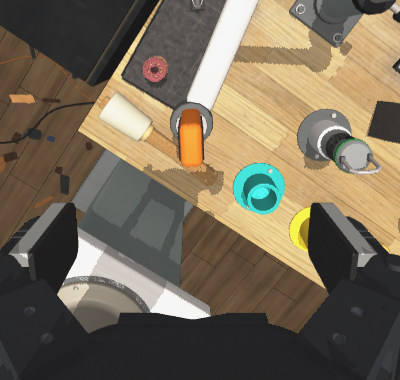

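The grip appears between the fingers at wrist (311,238); the hook's long side runs along the picture's vertical, so the yaw matches. Checking the edges numerically.

```bash
python3 - <<'E'
from h import *
c=load('w2');s=load('side0')
print(c['pixels'][200:272:2,311].tolist())
for v in(220,238,267):print(v,onz(c,311,v,359).round(1))
print('side',onz(s,249.5,122.5,336).round(1))
from scipy.spatial.transform import Rotation as Ro
X=np.array([468,102,0]);tx=np.array([.8216,.57,0])
for q in(-10,0,10):
  P=X+tx*q;print(q,proj(s,P+[0,0,336]),[proj(c,P+tx*d+[0,0,z]).round() for d,z in((-14,359),(14,359),(14,313),(-14,313))])
E
```

```text
[[246, 245, 242], [81, 82, 80], [132, 132, 131], [134, 134, 133], [144, 117, 99], [163, 84, 34], [164, 86, 33], [165, 85, 33], [167, 87, 35], [168, 87, 35], [169, 88, 35], [174, 91, 36], [232, 124, 46], [246, 154, 56], [246, 164, 61], [246, 173, 66], [246, 174, 66], [246, 173, 64], [246, 172, 64], [246, 172, 64], [246, 171, 63], [246, 171, 63], [246, 169, 62], [246, 168, 62], [246, 168, 61], [246, 167, 61], [246, 166, 60], [246, 166, 61], [246, 164, 59], [246, 164, 59], [246, 163, 59], [246, 161, 57], [244, 142, 53], [233, 133, 60], [202, 150, 91], [195, 146, 90]]
220 [483.7 113.3 359. ]
238 [474.6 107.1 359. ]
267 [459.5  96.6 359. ]
side [468.2  93.  336. ]
-10 [244.8581942  122.37465267] [array([312., 288.]), array([312., 245.]), array([312., 228.]), array([312., 265.])]
0 [248.41928855 120.72945179] [array([312., 273.]), array([312., 229.]), array([312., 214.]), array([312., 252.])]
10 [251.93084174 119.10713857] [array([312., 258.]), array([312., 212.]), array([312., 200.]), array([312., 239.])]
```

Emit:
{"method": "play_rows", "body": {"steps": [[[0,0,0,0.004,0,0.03,1],[0,0,0,0.004,0,0.06,1],[0,0,0,0.004,0,0.09,1],[0,0,0,0.004,0,0.115,1],[0,0,0,0.004,0,0.123,1],[0,0,0,0.004,0,0.123,0.5],[0,0,0,0.004,0,0.123,0.3],[0,0,0,0.004,0,0.123,0.2],[0,0,0,0.004,0,0.123,0],[0,0,0,0.004,0,0.123,0],[0,0,0,0.004,0,0.123,0],[0,0,0,0.004,0,0.123,0]]]}}

```text
t: 3.03
eef_pos: [471.7, 104.7, 319.0]
tcp_rot: [179.9, -0.1, 34.8]
ft_force: [0.6, 1.1, 2.4]
gripper_width: 0.155
grip_force: 61.1
```

Emit:
{"method": "play_rows", "body": {"steps": [[[0,0,7,-0.003,0.01,0,0],[0,0,14,-0.007,0.025,0,0],[0,0,21,-0.013,0.045,0,0],[0,0,28,-0.019,0.067,0,0],[0,0,35,-0.025,0.09,0,0],[0,0,42,-0.032,0.112,0,0],[0,0,49,-0.038,0.135,0,0],[0,0,56,-0.044,0.157,0,0],[0,0,63,-0.05,0.177,0,0],[0,0,70,-0.055,0.193,0,0],[0,0,77,-0.057,0.2,0,0],[0,0,84,-0.058,0.203,0,0]]]}}

```text
t: 4.03
eef_pos: [540.2, -96.6, 319.1]
tcp_rot: [-179.9, -0.1, -49.7]
ft_force: [-0.4, 0.6, 4.5]
gripper_width: 0.155
grip_force: 61.6
```

```bash
python3 - <<'E'
from h import *
s=arm.read_state();print(s['eef_pos'],s['tcp_rot'],s['ft_force'],s['gripper_width'],s['grip_force'],s['qd'])
c=snap('side','s2')
print(proj(c,[s['eef_pos'][0],s['eef_pos'][1],220]))
cv2.imwrite('pics/s2c.png',cv2.resize(c['pixels'][160:330,250:410],None,fx=3.5,fy=3.5,interpolation=cv2.INTER_CUBIC)[:,:,::-1])
E
```

```text
[540.24102043 -96.58999378 319.13023711] [-1.79923445e+02 -1.09787976e-01 -4.96812573e+01] [-0.427701    0.62114922  4.49707478] 0.15489533849942985 61.57162070274353 [-2.24529049  1.33381211 -1.94973331  0.46917875  0.95727668 80.6791397 ]
[315.98155101 218.07560048]
```

View pics/s2c.png

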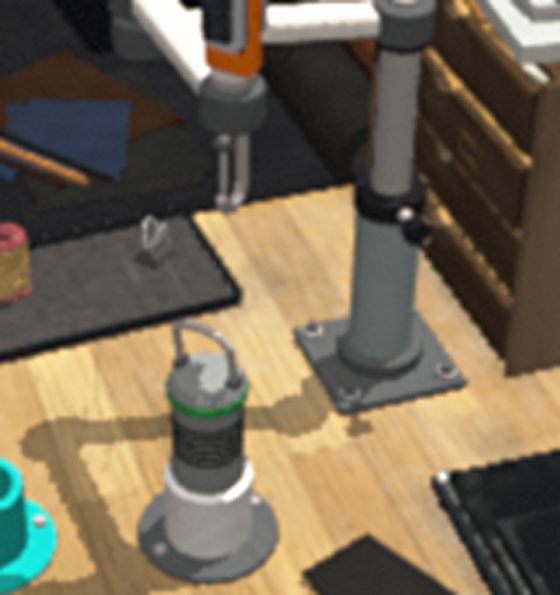

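The crop shows the hook up at (315,219) px with its gate on the left, facing the bail, and the driver still standing in its holder. Pulling down.

Emit:
{"method": "play_rows", "body": {"steps": [[[0,0,0,0,0,0.004,0],[0,0,0,0,0,0.011,0],[0,0,0,0,0,0.019,0],[0,0,0,0,0,0.027,0],[0,0,0,0,0,0.035,0],[0,0,0,0,0,0.043,0],[0,0,0,0,0,0.051,0],[0,0,0,0,0,0.059,0],[0,0,0,0,0,0.067,0],[0,0,0,0,0,0.075,0],[0,0,0,0,0,0.082,0],[0,0,0,0,0,0.085,0]]]}}

```text
t: 5.08
eef_pos: [540.4, -94.9, 234.7]
tcp_rot: [-179.9, -0.2, -49.0]
ft_force: [-0.1, -0.1, 11.7]
gripper_width: 0.156
grip_force: 62.5
```

```bash
python3 - <<'E'
from h import *
s=arm.read_state();print(s['eef_pos'],s['tcp_rot'],s['ft_force'],s['gripper_width'],s['grip_force'])
c=snap('side','s3');p=s['eef_pos']
print(proj(c,[p[0],p[1],135]),proj(c,[p[0],p[1],s['eef_pos'][2]-97]))
cv2.imwrite('pics/s3c.png',cv2.resize(c['pixels'][200:300,260:370],None,fx=5,fy=5,interpolation=cv2.INTER_CUBIC)[:,:,::-1])
E
```

```text
[540.37209759 -94.88046344 234.70307265] [-1.79851996e+02 -1.77537008e-01 -4.90302474e+01] [-0.05060492 -0.05105556 11.66261192] 0.15586299877412552 62.498964071273804
[315.60558441 254.00264632] [315.6099276 252.9059386]
```

View pics/s3c.png

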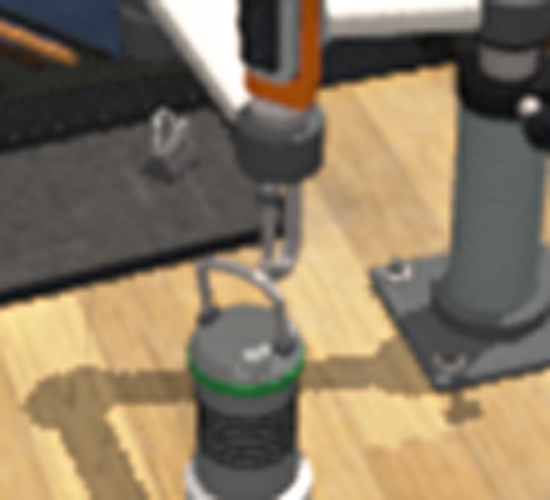

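The hook's bend is at side (315.6,254.6), just behind the bow (apex about (308,253)), as planned. Starting the side push along tool +y.

Emit:
{"method": "play_rows", "body": {"steps": [[[0,0,0,0,0.002,0,0],[0,0,0,0,0.004,0,0],[0,0,0,0,0.006,0,0],[0,0,0,0,0.008,0,0],[0,0,0,0,0.01,0,0],[0,0,0,0,0.012,0,0],[0,0,0,0,0.014,0,0],[0,0,0,0,0.016,0,0],[0,0,0,0,0.017,0,0],[0,0,0,0,0.018,0,0],[0,0,0,0,0.019,0,0],[0,0,0,0,0.02,0,0]]]}}

```text
t: 6.13
eef_pos: [525.7, -107.9, 235.7]
tcp_rot: [-179.8, -0.3, -49.0]
ft_force: [1.1, 1.1, 12.3]
gripper_width: 0.158
grip_force: 62.5
```

Emit:
{"method": "play_rows", "body": {"steps": [[[0,0,0,0,0.001,0,0],[0,0,0,0,0.002,0,0],[0,0,0,0,0.003,0,0],[0,0,0,0,0.004,0,0]]]}}

```text
t: 6.47
eef_pos: [522.8, -110.5, 235.8]
tcp_rot: [-179.8, -0.3, -49.0]
ft_force: [0.8, 1.1, 11.4]
gripper_width: 0.152
grip_force: 62.5
```

Emit:
{"method": "play_rows", "body": {"steps": [[[0,0,0,0,0.001,0,0],[0,0,0,0,0.002,0,0],[0,0,0,0,0.003,0,0],[0,0,0,0,0.004,0,0]]]}}

```text
t: 6.8
eef_pos: [519.9, -113.0, 235.7]
tcp_rot: [-179.8, -0.3, -49.0]
ft_force: [2.4, 1.7, 12.0]
gripper_width: 0.154
grip_force: 62.4
```

Emit:
{"method": "play_rows", "body": {"steps": [[[0,0,0,0,0.001,0,0],[0,0,0,0,0.002,0,0],[0,0,0,0,0.003,0,0],[0,0,0,0,0.003,0,0]]]}}

```text
t: 7.13
eef_pos: [517.6, -115.1, 235.7]
tcp_rot: [-179.8, -0.3, -49.0]
ft_force: [1.4, 1.6, 11.0]
gripper_width: 0.158
grip_force: 62.4
```

Emit:
{"method": "play_rows", "body": {"steps": [[[0,0,0,0,0.001,0,0],[0,0,0,0,0.002,0,0],[0,0,0,0,0.002,0,0]]]}}

```text
t: 7.38
eef_pos: [516.1, -116.3, 235.7]
tcp_rot: [-179.8, -0.3, -49.0]
ft_force: [1.2, 0.3, 11.5]
gripper_width: 0.155
grip_force: 62.4
```

Emit:
{"method": "play_rows", "body": {"steps": [[[0,0,0,0,0.001,0,0],[0,0,0,0,0.002,0,0],[0,0,0,0,0.002,0,0]]]}}

```text
t: 7.63
eef_pos: [514.6, -117.7, 235.8]
tcp_rot: [-179.8, -0.3, -49.0]
ft_force: [1.1, 1.3, 11.4]
gripper_width: 0.157
grip_force: 62.5
```

Emit:
{"method": "play_rows", "body": {"steps": [[[0,0,0,0,0.001,0,0],[0,0,0,0,0.002,0,0],[0,0,0,0,0.002,0,0]]]}}

```text
t: 7.88
eef_pos: [513.1, -119.0, 235.8]
tcp_rot: [-179.8, -0.3, -49.0]
ft_force: [1.8, 1.1, 12.5]
gripper_width: 0.157
grip_force: 62.5
```

```bash
python3 - <<'E'
from h import *
f=[];
for i in range(4):
    c=snap('side','s4'); f.append(arm.read_state()['ft_force'])
print(np.round(f,1))
cv2.imwrite('pics/s4c.png',cv2.resize(c['pixels'][215:295,270:350],None,fx=7,fy=7,interpolation=cv2.INTER_CUBIC)[:,:,::-1])
E
```

```text
[[ 1.1  0.4 12.2]
 [ 0.5  1.2 12.1]
 [ 1.7  1.1 12.3]
 [ 1.7 -0.  11.8]]
```

View pics/s4c.png

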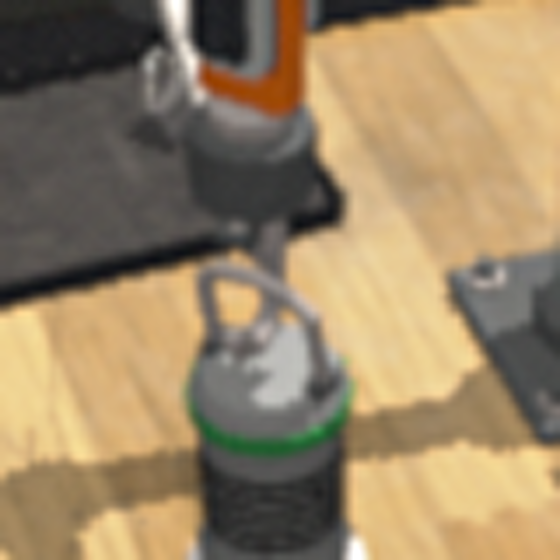

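The picture shows the bow across the hook at about (308,255) px, with the spine still behind it. The force is a steady gate force of about 1.5 N, with no firm stop yet. Continuing.

Emit:
{"method": "play_rows", "body": {"steps": [[[0,0,0,0,0.001,0,0],[0,0,0,0,0.002,0,0],[0,0,0,0,0.002,0,0]]]}}

```text
t: 8.33
eef_pos: [511.6, -120.3, 235.8]
tcp_rot: [-179.8, -0.3, -49.0]
ft_force: [0.8, 0.5, 12.8]
gripper_width: 0.157
grip_force: 62.5
```

Emit:
{"method": "play_rows", "body": {"steps": [[[0,0,0,0,0.001,0,0],[0,0,0,0,0.002,0,0],[0,0,0,0,0.002,0,0]]]}}

```text
t: 8.58
eef_pos: [510.4, -121.4, 235.9]
tcp_rot: [-179.7, -0.3, -49.0]
ft_force: [2.9, 1.8, 12.4]
gripper_width: 0.154
grip_force: 62.6
```

Emit:
{"method": "play_rows", "body": {"steps": [[[0,0,0,0,0.001,0,0],[0,0,0,0,0.001,0,0]]]}}

```text
t: 8.75
eef_pos: [510.0, -121.8, 235.9]
tcp_rot: [-179.7, -0.3, -49.0]
ft_force: [4.2, 3.7, 12.1]
gripper_width: 0.159
grip_force: 62.6
```

Emit:
{"method": "play_rows", "body": {"steps": [[[0,0,0,0,0.001,0,0],[0,0,0,0,0.001,0,0]]]}}

```text
t: 8.92
eef_pos: [509.5, -122.2, 236.0]
tcp_rot: [-179.6, -0.3, -49.0]
ft_force: [5.5, 4.1, 11.7]
gripper_width: 0.156
grip_force: 62.6
```

The firm stop is felt: force up to about 7 N after some 17 mm of light gate travel. Taking off the push and easing up so the bow drops into the bend.

Emit:
{"method": "play_rows", "body": {"steps": [[[0,0,0,0,-0.001,0,0],[0,0,0,0,-0.002,0,0],[0,0,0,0,-0.003,0,0],[0,0,0,0,-0.003,0,0]]]}}

```text
t: 9.25
eef_pos: [511.0, -121.0, 236.1]
tcp_rot: [-179.8, -0.3, -49.0]
ft_force: [0.6, 0.4, 13.5]
gripper_width: 0.156
grip_force: 62.8
```

Emit:
{"method": "play_rows", "body": {"steps": [[[0,0,0,0,0,-0.001,0],[0,0,0,0,0,-0.002,0],[0,0,0,0,0,-0.003,0],[0,0,0,0,0,-0.004,0],[0,0,0,0,0,-0.005,0],[0,0,0,0,0,-0.006,0]]]}}

```text
t: 9.75
eef_pos: [510.8, -120.9, 241.7]
tcp_rot: [-179.8, -0.3, -49.0]
ft_force: [1.4, 1.2, 11.1]
gripper_width: 0.156
grip_force: 62.5
```

Emit:
{"method": "play_rows", "body": {"steps": [[[0,0,0,0,0,-0.001,0],[0,0,0,0,0,-0.002,0],[0,0,0,0,0,-0.003,0],[0,0,0,0,0,-0.003,0]]]}}

```text
t: 10.08
eef_pos: [510.8, -121.0, 245.1]
tcp_rot: [-179.8, -0.3, -49.0]
ft_force: [1.5, 0.5, 13.6]
gripper_width: 0.152
grip_force: 62.8
```

```bash
python3 - <<'E'
from h import *
f=[]
for i in range(3):
    c=snap('side','s5'); f.append(arm.read_state()['ft_force'])
print(np.round(f,1),arm.read_state()['eef_pos'])
cv2.imwrite('pics/s5c.png',cv2.resize(c['pixels'][215:295,270:350],None,fx=7,fy=7,interpolation=cv2.INTER_CUBIC)[:,:,::-1])
E
```

```text
[[ 1.4  1.  13.3]
 [ 1.2  0.4 14.1]
 [ 0.1  0.7 13.2]] [ 510.89635601 -121.08159261  245.11584759]
```

View pics/s5c.png

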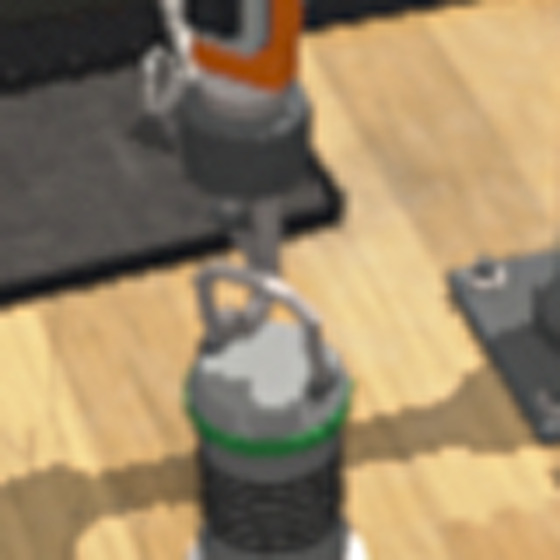

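The picture shows the nose through the bail at about (304,262) px and the driver upright. Rising a bit more.

Emit:
{"method": "play_rows", "body": {"steps": [[[0,0,0,0,0,-0.001,0],[0,0,0,0,0,-0.002,0],[0,0,0,0,0,-0.002,0]]]}}

```text
t: 10.48
eef_pos: [510.7, -121.0, 246.7]
tcp_rot: [-179.8, -0.3, -49.0]
ft_force: [1.1, 1.4, 11.7]
gripper_width: 0.158
grip_force: 62.5
```

Emit:
{"method": "play_rows", "body": {"steps": [[[0,0,0,0,0,-0.001,0],[0,0,0,0,0,-0.002,0],[0,0,0,0,0,-0.002,0]]]}}

```text
t: 10.73
eef_pos: [510.7, -120.8, 248.4]
tcp_rot: [-179.8, -0.2, -49.0]
ft_force: [1.7, 0.9, 10.8]
gripper_width: 0.158
grip_force: 62.1
```

Emit:
{"method": "play_rows", "body": {"steps": [[[0,0,0,0,-0.001,0,0],[0,0,0,0,-0.003,0,0],[0,0,0,0,-0.005,0,0],[0,0,0,0,-0.007,-0.001,0],[0,0,0,0,-0.008,-0.001,0],[0,0,0,0,-0.008,-0.001,0]]]}}

```text
t: 11.23
eef_pos: [516.5, -115.8, 249.6]
tcp_rot: [-179.8, -0.2, -49.0]
ft_force: [0.1, 1.0, 10.7]
gripper_width: 0.16
grip_force: 62.5
```

Emit:
{"method": "play_rows", "body": {"steps": [[[0,0,0,0,-0.001,0,0],[0,0,0,0,-0.003,0,0],[0,0,0,0,-0.005,-0.001,0],[0,0,0,0,-0.006,-0.001,0],[0,0,0,0,-0.007,-0.001,0],[0,0,0,0,-0.007,-0.001,0]]]}}

```text
t: 11.73
eef_pos: [521.6, -111.4, 250.5]
tcp_rot: [-179.8, -0.2, -49.0]
ft_force: [-0.2, -0.3, 11.2]
gripper_width: 0.156
grip_force: 62.5
```

```bash
python3 - <<'E'
from h import *
f=[]
for i in range(3):
    c=snap('side','s6'); f.append(arm.read_state()['ft_force'])
print(np.round(f,1),arm.read_state()['eef_pos'])
cv2.imwrite('pics/s6c.png',cv2.resize(c['pixels'][215:295,270:350],None,fx=7,fy=7,interpolation=cv2.INTER_CUBIC)[:,:,::-1])
E
```

```text
[[-1.3  0.4 11.2]
 [ 0.1 -0.6 10.8]
 [-0.2 -0.5 11.8]] [ 521.56177327 -111.36337393  250.50841362]
```

Emit:
{"method": "play_rows", "body": {"steps": [[[0,0,0,0,0,-0.001,0],[0,0,0,0,0,-0.002,0],[0,0,0,0,0,-0.003,0],[0,0,0,0,0,-0.003,0]]]}}

```text
t: 12.22
eef_pos: [521.4, -111.2, 253.2]
tcp_rot: [-179.9, -0.2, -49.0]
ft_force: [-0.0, 0.2, 7.8]
gripper_width: 0.154
grip_force: 62.0
```

Emit:
{"method": "play_rows", "body": {"steps": [[[0,0,0,0,0,-0.001,0],[0,0,0,0,0,-0.002,0],[0,0,0,0,0,-0.003,0],[0,0,0,0,0,-0.003,0]]]}}

```text
t: 12.55
eef_pos: [521.4, -111.2, 256.1]
tcp_rot: [-179.9, -0.2, -49.0]
ft_force: [-0.3, 0.4, 8.6]
gripper_width: 0.155
grip_force: 62.0
```

Emit:
{"method": "play_rows", "body": {"steps": [[[0,0,0,0,0,-0.001,0],[0,0,0,0,0,-0.002,0],[0,0,0,0,0,-0.003,0],[0,0,0,0,0,-0.003,0]]]}}

```text
t: 12.88
eef_pos: [521.4, -111.2, 259.1]
tcp_rot: [-179.9, -0.2, -49.0]
ft_force: [0.0, 0.3, 8.5]
gripper_width: 0.157
grip_force: 62.0
```

The driver's weight (about 3 N) has come onto the hook with no side force. Easing up.

Emit:
{"method": "play_rows", "body": {"steps": [[[0,0,0,0,0,-0.001,0],[0,0,0,0,0,-0.003,0],[0,0,0,0,0,-0.005,0],[0,0,0,0,0,-0.007,0],[0,0,0,0,0,-0.009,0],[0,0,0,0,0,-0.011,0],[0,0,0,0,0,-0.013,0],[0,0,0,0,0,-0.015,0],[0,0,0,0,0,-0.017,0],[0,0,0,0,0,-0.018,0],[0,0,0,0,0,-0.018,0]]]}}

```text
t: 13.8
eef_pos: [521.3, -111.2, 277.1]
tcp_rot: [-179.9, -0.2, -49.0]
ft_force: [-1.0, 0.3, 7.2]
gripper_width: 0.157
grip_force: 62.0
```

Emit:
{"method": "play_rows", "body": {"steps": [[[0,0,0,0,0,-0.001,0],[0,0,0,0,0,-0.003,0],[0,0,0,0,0,-0.005,0],[0,0,0,0,0,-0.007,0],[0,0,0,0,0,-0.009,0],[0,0,0,0,0,-0.011,0],[0,0,0,0,0,-0.013,0],[0,0,0,0,0,-0.015,0],[0,0,0,0,0,-0.017,0],[0,0,0,0,0,-0.018,0],[0,0,0,0,0,-0.018,0]]]}}

```text
t: 14.72
eef_pos: [521.2, -111.1, 295.0]
tcp_rot: [-179.9, -0.2, -49.0]
ft_force: [0.4, -0.2, 7.3]
gripper_width: 0.154
grip_force: 61.9
```

Emit:
{"method": "play_rows", "body": {"steps": [[[0,0,0,0,0,-0.001,0],[0,0,0,0,0,-0.003,0],[0,0,0,0,0,-0.005,0],[0,0,0,0,0,-0.007,0],[0,0,0,0,0,-0.009,0],[0,0,0,0,0,-0.011,0],[0,0,0,0,0,-0.013,0],[0,0,0,0,0,-0.015,0],[0,0,0,0,0,-0.017,0],[0,0,0,0,0,-0.019,0],[0,0,0,0,0,-0.02,0],[0,0,0,0,0,-0.02,0]]]}}

```text
t: 15.72
eef_pos: [521.1, -111.1, 314.9]
tcp_rot: [-179.9, -0.2, -49.0]
ft_force: [-0.9, -0.5, 6.3]
gripper_width: 0.157
grip_force: 61.9
```

Emit:
{"method": "play_rows", "body": {"steps": [[[0,0,0,0,0,-0.001,0],[0,0,0,0,0,-0.002,0],[0,0,0,0,0,-0.002,0]]]}}

```text
t: 15.97
eef_pos: [521.0, -111.1, 316.8]
tcp_rot: [-179.9, -0.1, -49.0]
ft_force: [-0.8, 0.6, 7.0]
gripper_width: 0.154
grip_force: 61.8
```

Emit:
{"method": "play_rows", "body": {"steps": [[[0,0,0,0,0,-0.001,0],[0,0,0,0,0,-0.002,0],[0,0,0,0,0,-0.002,0]]]}}

```text
t: 16.22
eef_pos: [521.0, -111.1, 318.6]
tcp_rot: [-179.9, -0.1, -49.0]
ft_force: [0.5, -0.7, 5.8]
gripper_width: 0.16
grip_force: 61.7
```

Emit:
{"method": "play_rows", "body": {"steps": [[[0,0,0,0,0,-0.001,0],[0,0,0,0,0,-0.001,0],[0,0,0,0,0,-0.001,0]]]}}

```text
t: 16.47
eef_pos: [520.7, -111.3, 318.8]
tcp_rot: [-180.0, -0.1, -49.1]
ft_force: [0.0, 0.1, 4.0]
gripper_width: 0.156
grip_force: 61.5
```

Emit:
{"method": "play_rows", "body": {"steps": [[[0,0,0,0,0,-0.001,0],[0,0,0,0,0,-0.001,0],[0,0,0,0,0,-0.001,0],[0,0,0,0,0,-0.001,0],[0,0,0,0,0,-0.001,0],[0,0,0,0,0,-0.001,0]]]}}

```text
t: 16.97
eef_pos: [520.4, -111.5, 319.1]
tcp_rot: [180.0, 0.0, -49.2]
ft_force: [-0.7, -0.3, 0.7]
gripper_width: 0.155
grip_force: 61.1
```

```bash
cat > g.py <<'E'
from h import *
def ring(n,f):
    c=snap(n,f);h=cv2.cvtColor(c['pixels'],cv2.COLOR_RGB2HSV);m=cv2.inRange(h,(50,110,40),(78,255,255))
    m[:150]=0;m[330:]=0;m[:,:290]=0;m[:,350:]=0
    return c,np.argwhere(m)[:,::-1].mean(0),int((m>0).sum())
E
python3 - <<'E'
from g import *
for i in range(5):
    c,p,n=ring('side','s7');print(p.round(2),n,arm.read_state()['ft_force'].round(1) if hasattr(arm.read_state()['ft_force'],'round') else arm.read_state()['ft_force'])
print('expected ring',proj(c,[521,-111,110]),proj(c,[521,-111,110+60]),arm.read_state()['eef_pos'])
E
```

```text
[307.58 248.07] 57 [0.5 0.1 1.8]
[307.56 248.07] 55 [0.4 0.5 2.5]
[307.58 248.07] 57 [-0.8  0.2  0.3]
[307.33 248.11] 55 [-1.2 -0.2  1.1]
[307.61 248.07] 56 [0.2 0.4 0.6]
expected ring [308.69978235 271.10027124] [308.51881055 246.44067805] [ 520.39435578 -111.48143236  319.14922448]
```

Emit:
{"method": "play_rows", "body": {"steps": [[[0,0,0,0,0,0,0.2],[0,0,0,0,0,0,0.25],[0,0,0,0,0,0,0.3],[0,0,0,0,0,0,0.4],[0,0,0,0,0,0,0.5],[0,0,0,0,0,0,0.7],[0,0,0,0,0,0,0.7],[0,0,0,0,0,0,0.7]]]}}

```text
t: 17.88
eef_pos: [520.5, -111.5, 319.3]
tcp_rot: [180.0, -0.0, -49.3]
ft_force: [-0.5, -0.8, -0.7]
gripper_width: 0.705
grip_force: 0.0
```

Emit:
{"method": "play_rows", "body": {"steps": [[[0,0,0,0,0,-0.005,0.7],[0,0,0,0,0,-0.015,0.7],[0,0,0,0,0,-0.03,0.7],[0,0,0,0,0,-0.05,0.7],[0,0,0,0,0,-0.07,0.7],[0,0,0,0,0,-0.09,0.7],[0,0,0,0,0,-0.11,0.7],[0,0,0,0,0,-0.125,0.7],[0,0,0,0,0,-0.13,0.7],[0,0,0,0,0,-0.13,0.7],[0,0,0,0,0,-0.13,0.7],[0,0,0,0,0,-0.13,0.7]]]}}

```text
t: 18.88
eef_pos: [520.3, -111.4, 448.0]
tcp_rot: [179.9, 0.1, -49.3]
ft_force: [-0.2, 0.4, -0.1]
gripper_width: 0.694
grip_force: 0.0
```

```bash
python3 - <<'E'
from g import *
for i in range(6):
    c,p,n=ring('side','s8');print(p.round(2),n)
s=arm.read_state();print(s['eef_pos'],s['ft_force'],s['t'],s['gripper_width'])
# bystanders unchanged?
a=load('side0')['pixels'].astype(int);b=c['pixels'].astype(int)
for nm,(x,y) in dict(tin=(337,394),dye=(375,386),wax=(287,406),reel=(251,234),turq=(245,310),yel=(256,355)).items():
    print(nm,np.abs(a-b)[y-15:y+15,x-15:x+15].mean().round(1))
E
```

```text
[307.15 248.05] 55
[307.18 248.05] 57
[307.35 248.02] 57
[307.38 248.02] 58
[307.38 248.02] 58
[307.18 248.05] 57
[ 520.39129272 -111.45174994  448.93945105] [ 0.53398072  0.03373915 -0.2831538 ] 19.1833 0.6998765082469232
tin 2.0
dye 2.2
wax 2.2
reel 1.6
turq 2.5
yel 6.3
```

```bash
python3 - <<'E'
from g import *
a=load('side0')
def mk(c,lo,hi,x0,x1,y0,y1):
    h=cv2.cvtColor(c['pixels'],cv2.COLOR_RGB2HSV);m=cv2.inRange(h,lo,hi)[y0:y1,x0:x1];p=np.argwhere(m)[:,::-1]+[x0,y0];return p.mean(0).round(1),len(p)
b=load('s8')
g=((50,110,40),(78,255,255),290,350,150,330)
ra=mk(a,*g);rb=mk(b,*g);print(ra,rb)
z0=proj(a,[521,-111,110])[1]
from scipy.optimize import brentq
print('lift',brentq(lambda z:proj(a,[521,-111,z])[1]-rb[0][1],50,300)-brentq(lambda z:proj(a,[521,-111,z])[1]-ra[0][1],50,300))
y=((22,150,80),(33,255,255),225,290,325,385);print(mk(a,*y),mk(b,*y))
E
```

```text
(array([309.4, 276.6]), 40) (array([307.2, 248.1]), 57)
lift 70.16500423008966
(array([255.2, 357.4]), 1576) (array([255.2, 357.5]), 1574)
```

```bash
python3 -c "
from station import arm
print(arm.sign_off())"
```

```text
the job is handed in; nothing more can be done
None
```

I handed the job in: the screwdriver hangs still on the hook, raised about 70 mm and clear above its holder, with the gripper open and well above it. The gate I could not see directly; I judged it shut because the height at which the hook took the screwdriver's weight puts the bail at the bottom of the bend. The tin, dye bottle, wax and reel look unmoved in the side camera.

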